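Snap the retaining cap onto the tape stand

ROBOT

A 6-joint arm with a two-finger parallel gripper is mounted at the origin on a cart in front of the work surface, level with it; the furniture and walls round the work are solid. World frame = base frame: x ahead of the robot, y to its left, z up, the work surface at z = 0. Lengths are in m, angles in rad, forces in N, time in s.
With the tool pointing down it reaches from about 0.35 to 0.85 m from the base axis. Payload 8.1 kg.
Tool frame: the origin (TCP) lies at the very end of the fingers, on their centre line; the grasp point (between the pads) lies 19 mm behind it; z points along the fingers, y is the line along which they close (so a half turn about z gives the same grasp; the last joint's range is limited). The gripper opens to 93 mm and grips with 3 to 60 N. Pads are 15 mm wide; open, the fingers measure 128 mm over their backs; the gripper's body (75 mm by 188 mm) begins 65 mm behind the grasp point.
Start: joints at [-1.367, 0.13, 1.488, -0, 1.523, -0.085], TCP at [0.171, -0.575, 0.219] pointing down, gripper open.
Joint ranges: [-2.96, 2.96], [-0.89, 2.26], [0.02, 2.5], [-1.34, 4.48], [0, 2.73], [-2.66, 2.66]. Speed limits (rad/s): [2.39, 2.39, 2.79, 3.14, 3.14, 3.14].

INTERFACE

Orientations are given as a rotation vector (axis times angle).
In Python, from plant import monitor, eyes, ticket gives the robot as it stands.
- The arm moves only by the tool arm_command, never from a script. Its argument "deltas" is a list that holds one entry, the list of rows, each a list of 6 numbers: the shift along the world's x, y, z in cm, then the turn, a rotation vector about the world's x, y, z in degrees. In form: [[[tx, ty, tz, rx, ry, rz], ...]]. A call has 1 to 12 rows; each row shifts and turns the commanded pose from where the row before left it; what a row does not reach is not made up. A row lasts 1/12 s, in which the tool goes at most 41.7 mm and 7.16 degrees, less where a joint would pass 70% of its speed; a pose out of reach is approached as far as the arm can. A call is refused whole if a number of a shift passes 4.17 or a number of a turn 7.16, either way. A call with a gripper value outside its range is refused whole. "gripper" is the opening, from -1 (shut) to 1 (fully open), set as the call begins (left out, the last holds). The fingers move at their own pace and stop on an object; "squeeze" is the grip in N (left out, the last holds). Time passes only in rows, so rows that do not move let the fingers close. It gives the time, the measured TCP pose, the force, the opening and the grip force at its end, in the units of the state.
- monitor.read_state(): the state, without advancing time (a new reading comes with each control period).
- eyes.read_camera(name): name is "scene" or "top" or "wrist"; returns the picture (400x640x3 uint8, blue, green, red); there is no depth.
- eyes.camera_model(name): a dict with "fx", "fy", "cx", "cy" (pixels), "rvec" (rotation vector, rad) and "tvec" (3), from world to camera coordinates, as OpenCV has them. Camera axes: x right, y down, z forward; pixel columns grow to the right and rows downward; lengths in m; the calibration is good to about 2 mm. A picture is of the moment at which its call begins: read the wrist's pose just before it. camera_model takes no time and is no camera call; for the wrist camera it gives the pose at the moment of the call.
- ticket.close_job(): hands the job in; it is judged then, once.
The state is a dict: "t": time; "q": joint angles; "dq": joint speeds; "joint_torque": joint torques, N m; "tool_pos": TCP position; "orientation": TCP orientation; "force": force on the tool from outside, world axes, zero at the start; "wrist_torque": the same for the moment, N m; "opening": finger opening in m; "gripper_force": force on a finger pad.
Only numpy, scipy, OpenCV 4.12 (cv2) and the standard library are available. Lean on these libraries where they do the work, as an engineer would, in place of code of your own. Each camera call takes 0.05 s, during which the arm holds its last target. There are 200 camera calls.

TASK

Load the desk tape stand: take the knobbed lid off the round parts tin and lay it flat on the bare desk beside the tin, then take the retaining cap out of the tin and press it onto the stud of the tape stand, bore downwards, until it clicks and sits fully home over the roll. Keep pressing after the click and finish with the hand still bearing down firmly on the seated cap, with roughly 10 newtons, so that I can check that it sits square; do not let go or back off. Leave the glue stick and the stapler where they are.

Things in the scene. Friction and masses are not known exactly. Their poses are not given: they have to be found in the camera images.
- parts_tin: round aluminium tin, fixed to the desk, 128 mm across outside, 122 mm inside, 44 mm high, floor 3 mm thick. Origin: centre of its underside, z up. It stands on the left or right of the work area, the tape stand on the other side; the desk between them is bare.
- tin_lid: loose aluminium lid on the tin's rim, 132 mm across, 120 g: a lip under it (114 mm across, z 0 to 6 mm), the plate (z 6 to 12 mm), a round dark wooden knob (28 mm across at z 20 to 36 mm, narrower neck below). Origin: centre of the lip's lower edge, z up; 38 mm above the desk when on the tin, about 0 when lying on the desk.
- lid_knob (a point): middle of the lid's knob, on its axis, 28 mm above the lid's origin.
- snap_cap: loose black plastic cap, 60 g, upright on the tin's floor (origin at 3 mm), up to 8 mm off centre, hidden by the lid: flange 83 mm across, 5 mm thick; on it a fluted round grip 34 mm across, top at z 37 mm. Bore from below: mouth 26 mm wide, snap lip 18 mm wide at z 9 mm, chamber above to z 31 mm. Yaw is free. Origin: centre of the flange's underside, z up.
- cap_grip (a point): on the cap's axis, 20 mm above its origin, at half height of the grip.
- tape_stand: tape stand fixed to the desk: dark steel base 150 x 124 mm (x -87 to 63 mm of the origin), 12 mm high; a masking-tape roll (102 mm across, top at 37 mm) round a grey hub 73 mm across; a toothed cutter post at one corner (43 mm high, 90 mm from the axis). Origin: on the hub's upright axis at desk height, z up.
- stand_seat (a point): centre of the hub's flat top, 39 mm above the desk, where the flange ends up. On it a stud 14 mm thick, 27 mm high, tip tapered to 8 mm, with four sprung balls round it 13 mm up. A cap just set on rests on the balls 10 to 11 mm above the seat. Pushing takes up to 9 to 13 N at 5 mm above the seat, then the force drops (click) and the cap goes down to a hard stop on the seat.
- glue_stick: standing glue stick, 25 x 25 x 88 mm, loose bystander; origin at the centre of its underside.
- stapler: desk stapler, 36 x 153 x 56 mm, loose bystander; origin at the centre of its underside.
Not all that is in view belongs to the job. Leave any red look-alike of the tin_lid alone.

How it is judged:
On the way, in this order (a step that is already met when the one before it is completed fails the run):
1. the lid is lifted clear of the tin (height (world z) of tin_lid above 0.06 m and contact force between the fingers and tin_lid above 0.3 N), for 0.1 s.
2. the lid lies flat on the desk beside the tin, let go (height (world z) of tin_lid below 0.006 m and angle between tin_lid's own z axis and vertical below 0.1 rad and horizontal distance between tin_lid and parts_tin above 0.12 m and contact force between the fingers and tin_lid below 0.1 N and linear speed of tin_lid below 0.03 m/s), for 0.2 s.
3. the cap is lifted out of the tin (height (world z) of snap_cap above 0.055 m and contact force between the fingers and snap_cap above 0.3 N and horizontal distance between snap_cap and stand_seat above 0.06 m), for 0.1 s.
4. the cap has clicked over the balls and sits on the seat (z of snap_cap in the frame of stand_seat below 0.002 m and horizontal distance between snap_cap and stand_seat below 0.004 m and angle between the z axis of snap_cap and the z axis of stand_seat, either way round below 0.06 rad), for 0.1 s.
At the end, for the whole second after the job is handed in: Cap clicked home: underside under 2 mm above the seat, under 4 mm off its axis, upright within 0.06 rad; fingers on it, pressing it on the stand with over 4 N through the last second. Lid flat on the desk, knob up, its middle over 120 mm from the tin's middle, untouched (all of step 4 and angle between snap_cap's own z axis and vertical below 0.06 rad and contact force between snap_cap and tape_stand above 4 N and contact force between the fingers and snap_cap above 4 N and height (world z) of tin_lid below 0.006 m and angle between tin_lid's own z axis and vertical below 0.1 rad and horizontal distance between tin_lid and parts_tin above 0.12 m and contact force between the arm and tin_lid below 0.1 N); the arm keeps its last pose, push and grip.
It fails at once if the lid is dropped or thrown (height (world z) of tin_lid above 0.04 m and horizontal distance between tin_lid and parts_tin above 0.1 m and contact force between anything else and tin_lid below 0.01 N and linear speed of tin_lid above 0.4 m/s).
It fails at once if the glue stick or the stapler is disturbed (distance of any of glue_stick, stapler from where it was at the start of the episode above 0.03 m or angle between glue_stick's own z axis and vertical above 0.5 rad).
It also fails if it takes over 69 s, if anything falls off the work surface, if the arm or the gripper's body presses on something with over 40 N, if the wrist force passes 120 N, or if a joint passes its speed limit or range.

## Working session

There is one attempt and no reset: what is moved stays moved. The work goes in short steps, Python scripts to look and compute and a tool call to move; the robot and the scene stay as the last step left them, time stands still between calls to the robot, and variables do not carry over. Pictures are saved under pics/ and viewed, at most 10 in all, crops included, and the job is handed in when it is done.

Besides the shell and the picture viewer there is one more tool, called after "Request:" as a command line: name --argument value ..., lists and objects as JSON in quotes. arm_command: Moves the arm, as the interface text tells. Its arguments: {"type":"object","properties":{"deltas":{"type":"array"},"gripper":{"type":"number"},"squeeze":{"type":"number"}},"required":["deltas"]}

```bash
mkdir -p pics; cat > h.py <<'E'
import numpy as np, cv2
from plant import monitor, eyes, ticket
def cam(n):
    m=eyes.camera_model(n); R=cv2.Rodrigues(np.array(m['rvec'],float))[0]; t=np.array(m['tvec'],float).ravel()
    return m,R,t
def ray(n,u,v,z,c=None):
    m,R,t=c or cam(n); d=R.T@np.array([(u-m['cx'])/m['fx'],(v-m['cy'])/m['fy'],1]); o=-R.T@t
    return o+d*(z-o[2])/d[2]
def proj(n,p,c=None):
    m,R,t=c or cam(n); q=R@np.array(p)+t
    return np.array([m['fx']*q[0]/q[2]+m['cx'],m['fy']*q[1]/q[2]+m['cy']])
def st():
    s=monitor.read_state(); print({k:np.round(s[k],4).tolist() for k in('t','q','tool_pos','orientation','force','opening','gripper_force')})
    return s
E
python3 - <<'E'
from h import *
st()
a=eyes.read_camera('top');b=eyes.read_camera('scene')
cv2.imwrite('pics/top.png',a);cv2.imwrite('pics/scene.png',b)
for n in('top','scene'):
    m,R,t=cam(n);print(n,m,-R.T@t)
E
```

```text
{'t': 0.0, 'q': [-1.3674, 0.1311, 1.4893, 0.0, 1.523, -0.0854], 'tool_pos': [0.1708, -0.5746, 0.2176], 'orientation': [-3.1071, -0.4519, 0.0002], 'force': [-0.5651, -0.5205, -0.4271], 'opening': 0.093, 'gripper_force': 0.0}
top {'fx': 505.7774519047777, 'fy': 505.7774519047777, 'cx': 321.47716655479053, 'cy': 194.10282839426833, 'rvec': array([ 2.12274811, -2.12912915,  0.22528955]), 'tvec': array([-0.20911286,  0.52553235,  1.65714322])} [ 0.19313492 -0.18298674  1.7306793 ]
scene {'fx': 443.8809947498619, 'fy': 443.8809947498619, 'cx': 322.49350779643197, 'cy': 201.9509222047428, 'rvec': array([ 1.01743649, -2.0649628 ,  1.29265855]), 'tvec': array([0.15683891, 0.30685215, 0.91964793])} [-0.47628957  0.53302574  0.67345439]
```

View pics/top.png

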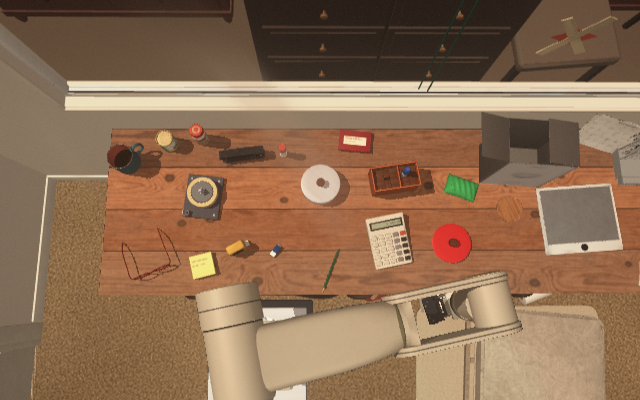

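View pics/scene.png

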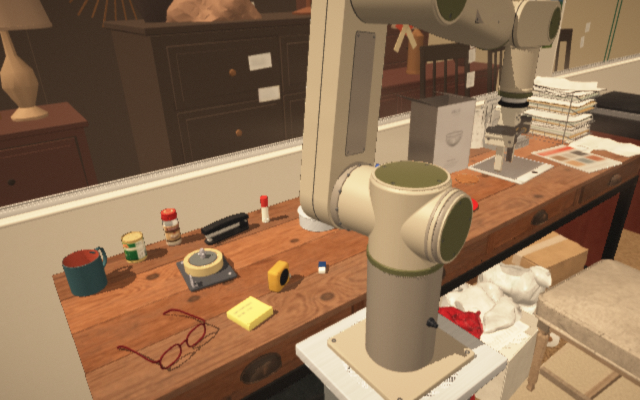

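Top view: the candidates for the lid are the pale disc with a dark knob at (321,184) and the red look-alike at (451,243), which I rule out. The stand with the tape roll is at (203,193), the stapler at (242,154) and the glue stick at (283,150). I'll measure the lid and stand, then check them in one close crop.

```bash
python3 - <<'E'
from h import *
a=cv2.imread('pics/top.png'); c=cam('top')
hsv=cv2.cvtColor(a,cv2.COLOR_BGR2HSV)
def blob(mask,x0,y0,x1,y1):
    m=np.zeros_like(mask);m[y0:y1,x0:x1]=mask[y0:y1,x0:x1]
    cs,_=cv2.findContours(m,cv2.RETR_EXTERNAL,cv2.CHAIN_APPROX_NONE);k=max(cs,key=cv2.contourArea)
    return cv2.fitEllipse(k),cv2.contourArea(k),k
lid=cv2.inRange(hsv,(0,0,130),(180,60,255))
e,A,k=blob(lid,292,155,350,212);print('lid',e,A,ray('top',*e[0],.047,c)); s=1.68/505.8; print('diam mm',np.array(e[1])*s*1000)
dark=cv2.inRange(a,(0,0,0),(110,110,110))
e2,A,_=blob(dark,310,172,332,194);print('knob',e2,A,ray('top',*e2[0],.066,c))
rs=cv2.inRange(hsv,(15,50,120),(40,255,255))
e3,A,_=blob(rs,180,170,228,222);print('roll',e3,A,ray('top',*e3[0],.037,c),np.array(e3[1])*s*1000)
# neighbours on desk
for n,u,v,z in(('calc',388,240,.0),('box',395,178,.03),('glue',283,147,.088),('stapler',242,153,.05),('usb',276,250,0),('pencil',331,268,0)): print(n,ray('top',u,v,z,c).round(3))
def crop(x0,y0,x1,y1): return cv2.resize(a[y0:y1,x0:x1],(400,400),interpolation=cv2.INTER_CUBIC)
cv2.imwrite('pics/crop.png',np.hstack([crop(281,144,361,224),crop(163,153,243,233)]))
E
```

```text
lid ((320.0399169921875, 183.6529541015625), (36.934814453125, 37.96751403808594), 82.84526062011719) 1100.0 [ 0.56241949 -0.20605679  0.047     ]
diam mm [122.67791277 126.10799443]Traceback (most recent call last):
  File "<stdin>", line 11, in <module>
  File "<stdin>", line 6, in blob
ValueError: max() iterable argument is empty
```

```bash
python3 - <<'E'
from h import *
a=cv2.imread('pics/top.png'); c=cam('top')
hsv=cv2.cvtColor(a,cv2.COLOR_BGR2HSV)
print('knob px',hsv[184,312:332].tolist()); print('roll px',hsv[193,183:225].tolist())
s=1.68/505.8
def blob(mask,x0,y0,x1,y1):
    m=np.zeros_like(mask);m[y0:y1,x0:x1]=mask[y0:y1,x0:x1]
    cs,_=cv2.findContours(m,cv2.RETR_EXTERNAL,cv2.CHAIN_APPROX_NONE);k=max(cs,key=cv2.contourArea)
    return cv2.fitEllipse(k),cv2.contourArea(k),k
for nm,mask,box,z in(('knob',cv2.inRange(hsv,(0,70,0),(180,255,150)),(310,172,332,194),.068),('roll',cv2.inRange(hsv,(15,50,110),(40,255,255)),(180,170,228,222),.037)):
    try: e,A,_=blob(mask,*box);print(nm,e,A,ray('top',*e[0],z,c).round(4),np.array(e[1])*s*1000)
    except Exception as x: print(nm,x)
for n,u,v,z in(('calc',388,240,.0),('box',395,178,.03),('glue',283,147,.088),('stapler',242,153,.05),('usb',276,250,0),('pencil',331,268,0)): print(n,ray('top',u,v,z,c).round(3))
def crop(x0,y0,x1,y1): return cv2.resize(a[y0:y1,x0:x1],(400,400),interpolation=cv2.INTER_CUBIC)
cv2.imwrite('pics/crop.png',np.hstack([crop(281,144,361,224),crop(163,153,243,233)]))
E
```

```text
knob px [[15, 50, 220], [14, 50, 221], [14, 51, 219], [14, 49, 222], [13, 61, 205], [11, 106, 142], [10, 135, 127], [9, 133, 134], [10, 133, 136], [10, 131, 134], [10, 129, 125], [10, 122, 121], [13, 74, 149], [13, 67, 161], [12, 65, 157], [12, 64, 156], [13, 66, 159], [14, 57, 189], [15, 46, 221], [15, 48, 220]]
roll px [[11, 150, 184], [11, 153, 182], [11, 148, 165], [12, 66, 105], [19, 112, 231], [19, 114, 229], [19, 111, 229], [18, 104, 215], [15, 88, 134], [15, 55, 138], [17, 61, 139], [17, 54, 136], [18, 53, 140], [15, 56, 140], [17, 54, 138], [15, 53, 136], [15, 55, 138], [11, 43, 192], [12, 56, 122], [12, 62, 120], [14, 56, 113], [14, 66, 85], [14, 73, 84], [14, 72, 85], [12, 65, 86], [14, 59, 108], [16, 61, 108], [15, 53, 134], [16, 57, 134], [13, 74, 100], [17, 85, 222], [19, 113, 231], [19, 113, 230], [18, 117, 223], [17, 126, 113], [14, 96, 77], [12, 83, 68], [11, 76, 67], [13, 86, 68], [11, 150, 95], [11, 153, 113], [11, 157, 115]]
knob ((320.4640197753906, 182.16183471679688), (7.116122245788574, 7.793279647827148), 137.79600524902344) 41.5 [ 0.563  -0.2072  0.068 ] [23.63599322 25.88515186]
roll ((201.81961059570312, 191.84170532226562), (30.1584529876709, 30.55752944946289), 109.39454650878906) 722.0 [0.5365 0.1964 0.037 ] [100.17042511 101.49594598]
calc [ 0.374 -0.439  0.   ]
box [ 0.586 -0.466  0.03 ]
glue [ 0.68  -0.081  0.088]
stapler [0.67  0.062 0.05 ]
usb [ 0.341 -0.056  0.   ]
pencil [ 0.28  -0.243  0.   ]
```

View pics/crop.png

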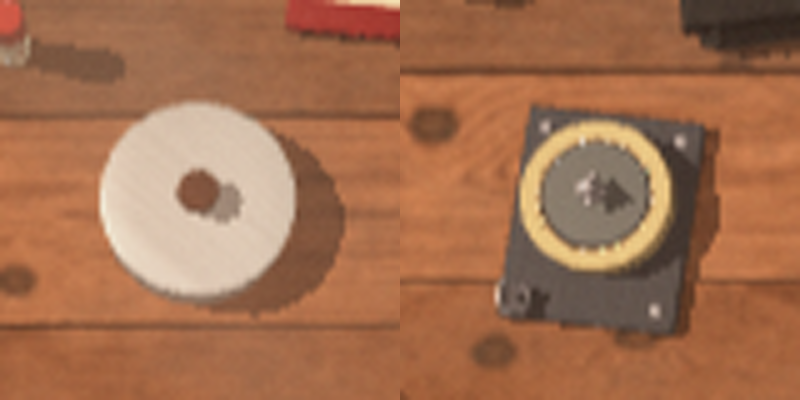

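Crop confirms it: the pale lid has its brown knob at about (320,182), and the stand's roll is at (202,192) with the cutter post at its lower left corner. Both measured diameters (about 125 and 101 mm) fit. I'm moving above the lid now.

Request:
arm_command --deltas '[[[1.5,1.4,0,0,0,0],[2.8,2.6,0,0,0,0],[2.8,2.6,0,0,0,0],[2.8,2.6,0,0,0,0],[2.8,2.6,0,0,0,0],[2.8,2.6,0,0,0,0],[2.8,2.6,0,0,0,0],[2.8,2.6,0,0,0,0],[2.8,2.6,0,0,0,0],[2.8,2.6,0,0,0,0],[2.8,2.6,0,0,0,0],[2.8,2.6,0,0,0,0]]]'

```text
t: 1.1
tool_pos: [0.4948, -0.2734, 0.2183]
orientation: [-3.109, -0.452, 0.001]
force: [0.2, -0.2, -0.0]
opening: 0.0931
gripper_force: 0.0
```

Request:
arm_command --deltas '[[[2.8,2.6,0,0,0,0],[2.8,2.6,0,0,0,0],[1.3,1.7,0,0,0,0],[0,0,0,0,0,0],[0,0,0,0,0,0]]]' --gripper 0.2

```text
t: 1.52
tool_pos: [0.5631, -0.2049, 0.2178]
orientation: [-3.108, -0.456, 0.002]
force: [-0.5, -1.1, -1.2]
opening: 0.0644
gripper_force: 0.0
```

```bash
python3 - <<'E'
from h import *
s=st();c=cam('wrist');w=eyes.read_camera('wrist');cv2.imwrite('pics/w1.png',w)
m,R,t=c;print(m,-R.T@t,R[2]); print(proj('wrist',[.563,-.207,.066],c))
E
```

```text
{'t': 1.5167, 'q': [-0.4344, 0.1301, 1.4899, -0.0002, 1.5229, 0.8449], 'tool_pos': [0.5631, -0.2049, 0.2178], 'orientation': [-3.1077, -0.4561, 0.002], 'force': [-0.5014, -1.129, -1.2013], 'opening': 0.0644, 'gripper_force': 0.0}
{'fx': 313.88701221762534, 'fy': 313.88701221762534, 'cx': 318.60073500681, 'cy': 200.55691568955086, 'rvec': array([-2.34143571,  1.74048038,  0.2334855 ]), 'tvec': array([-0.35791689,  0.43190831,  0.51638504])} [ 0.63267206 -0.18308145  0.38407037] [-0.25293001 -0.07673274 -0.96443688]
[321.13437008 187.97244613]
```

View pics/w1.png

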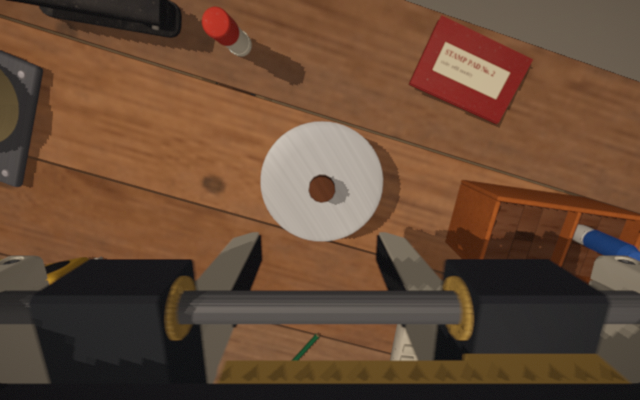

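The wrist view shows the knob at (322,188), against a predicted (321,188), so the lid position holds. I'm descending and gripping.

Request:
arm_command --deltas '[[[0,-0.2,-2.0,0,0,0],[0,0,-3.0,0,0,0],[0,0,-3.0,0,0,0],[0,0,-3.0,0,0,0],[0,0,-2.5,0,0,0],[0,0,-1.6,0,0,0],[0,0,-0.9,0,0,0],[0,0,-0.4,0,0,0],[0,0,0,0,0,0]]]'

```text
t: 2.32
tool_pos: [0.5621, -0.2089, 0.0543]
orientation: [-3.109, -0.45, 0.001]
force: [-0.6, 0.1, 1.1]
opening: 0.0554
gripper_force: 0.0
```

Request:
arm_command --deltas '[[[0,0,0,0,0,0],[0,0,0,0,0,0],[0,0,0,0,0,0],[0,0,0,0,0,0],[0,0,0,0,0,0],[0,0,0,0,0,0]]]' --gripper -1 --squeeze 30

```text
t: 2.82
tool_pos: [0.5634, -0.2082, 0.0555]
orientation: [3.108, 0.452, 0.002]
force: [-0.7, 0.0, 4.1]
opening: 0.0269
gripper_force: 30.0
```

Request:
arm_command --deltas '[[[0,0,0.5,0,0,0],[0,0,1.0,0,0,0],[0,0,1.5,0,0,0],[0,0,1.5,0,0,0],[0,0,1.5,0,0,0],[0,0,1.0,0,0,0],[0,0,0,0,0,0],[0,0,0,0,0,0]]]'

```text
t: 3.48
tool_pos: [0.5634, -0.2084, 0.1254]
orientation: [3.108, 0.452, 0.002]
force: [0.4, 0.2, -1.3]
opening: 0.0272
gripper_force: 30.0
```

```bash
python3 - <<'E'
from h import *
s=st();cv2.imwrite('pics/w2.png',eyes.read_camera('wrist'))
E
```

```text
{'t': 3.4833, 'q': [-0.4396, 0.1913, 1.5933, -0.0, 1.3555, 0.8424], 'tool_pos': [0.5634, -0.2084, 0.1254], 'orientation': [3.108, 0.452, 0.002], 'force': [0.3958, 0.2471, -1.2662], 'opening': 0.0272, 'gripper_force': 29.9996}
```

View pics/w2.png

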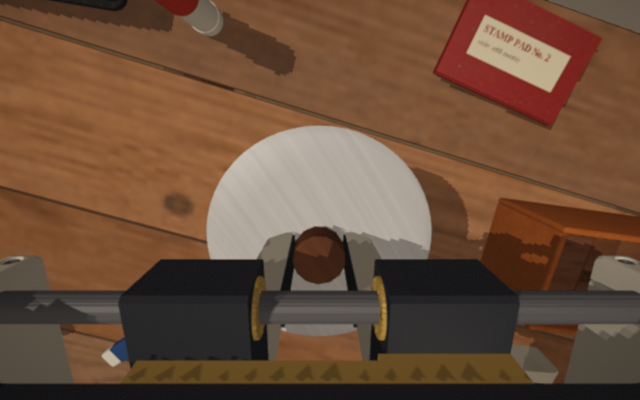

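The lid hangs level, with the knob between the pads at (320,255). I'm carrying it to the bare desk in the middle.

Request:
arm_command --deltas '[[[-0.4,1.0,0,0,0,0],[-0.9,2.2,0,0,0,0],[-1.0,2.4,0,0,0,0],[-1.0,2.4,0,0,0,0],[-1.0,2.4,0,0,0,0],[-1.0,2.4,0,0,0,0],[-0.9,2.2,-0.5,0,0,0],[-0.7,1.8,-1.0,0,0,0],[-0.4,1.0,-1.0,0,0,0],[0,0,-1.0,0,0,0]]]'

```text
t: 4.37
tool_pos: [0.4882, -0.028, 0.088]
orientation: [-3.107, -0.455, 0.003]
force: [0.6, 0.5, -1.7]
opening: 0.027
gripper_force: 30.0
```

Request:
arm_command --deltas '[[[0,0,-1.5,0,0,0],[0,0,-1.5,0,0,0],[0,0,-1.5,0,0,0],[0,0,-1.0,0,0,0],[0,0,-0.7,0,0,0],[0,0,-0.4,0,0,0],[0,0,-0.3,0,0,0],[0,0,-0.2,0,0,0],[0,0,-0.1,0,0,0],[0,0,0,0,0,0]]]'

```text
t: 5.2
tool_pos: [0.4903, -0.0302, 0.018]
orientation: [3.109, 0.452, 0.001]
force: [0.3, -0.4, -1.8]
opening: 0.0268
gripper_force: 30.0
```

Request:
arm_command --deltas '[[[0,0,-0.1,0,0,0],[0,0,0,0,0,0],[0,0,-0.1,0,0,0],[0,0,0,0,0,0]]]'

```text
t: 5.53
tool_pos: [0.4906, -0.0303, 0.0173]
orientation: [3.108, 0.452, 0.001]
force: [-7.5, 1.1, 13.8]
opening: 0.027
gripper_force: 30.0
```

Request:
arm_command --deltas '[[[0,0,0.1,0,0,0],[0,0,0,0,0,0],[0,0,0,0,0,0],[0,0,0,0,0,0],[0,0,0,0,0,0],[0,0,1,0,0,0],[0,0,2.5,0,0,0],[0,0,3,0,0,0],[0,0,3,0,0,0],[0,0,3,0,0,0],[0,0,3,0,0,0]]]' --gripper 0.2

```text
t: 6.45
tool_pos: [0.4897, -0.0301, 0.1738]
orientation: [3.109, 0.452, 0.001]
force: [-0.2, -0.6, -0.1]
opening: 0.0559
gripper_force: 0.0
```

Request:
arm_command --deltas '[[[0.4,-1.0,1,0,0,0],[1.0,-2.4,1.5,0,0,0],[1.0,-2.6,1,0,0,0],[1.1,-2.8,0,0,0,0],[1.1,-2.8,0,0,0,0],[1.0,-2.6,0,0,0,0],[0.8,-2.0,0,0,0,0],[0.6,-1.2,0,0,0,0],[0,0,0,0,0,0],[0,0,0,0,0,0]]]'

```text
t: 7.28
tool_pos: [0.5595, -0.2047, 0.2061]
orientation: [-3.108, -0.45, 0.002]
force: [-0.7, -0.2, -0.9]
opening: 0.0559
gripper_force: 0.0
```

```bash
python3 - <<'E'
from h import *
s=st();c=cam('wrist');w=eyes.read_camera('wrist');cv2.imwrite('pics/w3.png',w)
cw=c;np.save('cw.npy',np.array([c[0],c[1],c[2]],dtype=object),allow_pickle=True)
print(proj('wrist',[.563,-.207,.02],c)); a=eyes.read_camera('top');cv2.imwrite('pics/top2.png',a)
cr=cv2.resize(a[120:260,170:370],(600,420),interpolation=cv2.INTER_CUBIC)
cv2.imwrite('pics/both.png',np.vstack([cv2.resize(w,(480,300)),cv2.resize(cr,(480,300))]))
E
```

```text
{'t': 7.2833, 'q': [-0.4368, 0.1261, 1.5157, 0.0002, 1.501, 0.8465], 'tool_pos': [0.5595, -0.2047, 0.2061], 'orientation': [-3.1084, -0.4498, 0.0015], 'force': [-0.6713, -0.21, -0.9297], 'opening': 0.0559, 'gripper_force': 0.0}
[322.04530976 178.37700698]
```

View pics/both.png

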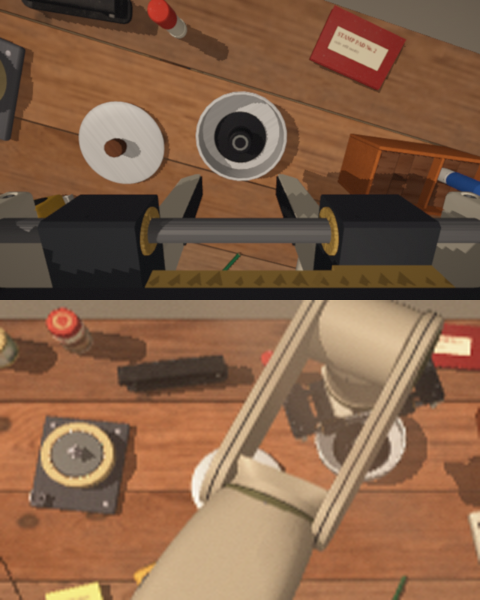

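The tin is open. In the wrist frame the cap's ring is at about (320,190), and the lid lies flat at about (163,190). I'm measuring the cap.

```bash
python3 - <<'E'
from h import *
w=cv2.imread('pics/w3.png');c=tuple(np.load('cw.npy',allow_pickle=True))
c=(c[0],c[1].astype(float),c[2].astype(float))
g=cv2.cvtColor(w,cv2.COLOR_BGR2GRAY)
print(ray('wrist',320,189,.04,c))
m=np.zeros_like(g);m[135:235,265:380]=cv2.inRange(g,0,55)[135:235,265:380]
cs,_=cv2.findContours(m,cv2.RETR_EXTERNAL,cv2.CHAIN_APPROX_NONE)
k=max(cs,key=cv2.contourArea);e=cv2.fitEllipse(cv2.convexHull(k));print('dark',e,ray('wrist',*e[0],.008,c),'diam',np.array(e[1])/313.9*.38)
m=np.zeros_like(g);m[175:205,305:336]=cv2.inRange(g,60,255)[175:205,305:336]
cs,_=cv2.findContours(m,cv2.RETR_EXTERNAL,cv2.CHAIN_APPROX_NONE)
for k in cs:
    if len(k)>=15: e=cv2.fitEllipse(cv2.convexHull(k));print('ring',e,ray('wrist',*e[0],.04,c))
m=np.zeros_like(g);m[115:245,255:390]=cv2.inRange(g,110,255)[115:245,255:390]
cv2.imwrite('pics/capcrop.png',cv2.resize(w[115:245,255:390],(540,520),interpolation=cv2.INTER_CUBIC))
E
```

```text
[ 0.55487644 -0.20688745  0.04      ]
dark ((319.7954406738281, 182.39556884765625), (66.51639556884766, 68.2030029296875), 93.80926513671875) [ 0.55535231 -0.20664885  0.008     ] diam [0.08052319 0.08256496]
ring ((319.9225769042969, 189.9131622314453), (20.894819259643555, 21.510438919067383), 86.9567642211914) [ 0.55387569 -0.20709788  0.04      ]
```

View pics/capcrop.png

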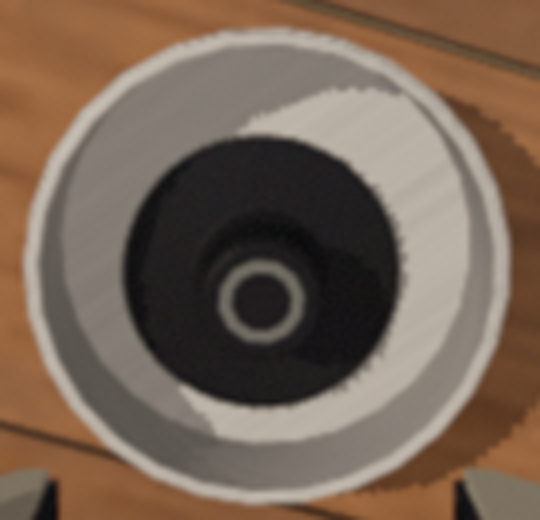

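The cap axis is at about (0.555,-0.207); the flange and ring agree, the flange measures about 82 mm, and the cap is 8 mm off centre. I'm descending.

Request:
arm_command --deltas '[[[-0.4,-0.2,-2.0,0,0,0],[0,0,-3.5,0,0,0],[0,0,-3.5,0,0,0],[0,0,-3.0,0,0,0],[0,0,-2.5,0,0,0],[0,0,-2.0,0,0,0],[0,0,-1.5,0,0,0],[0,0,-0.9,0,0,0],[0,0,0,0,0,0],[0,0,0,0,0,0]]]'

```text
t: 8.22
tool_pos: [0.5559, -0.2055, 0.018]
orientation: [-3.109, -0.453, 0.0]
force: [0.1, -0.7, 0.5]
opening: 0.0557
gripper_force: 0.0
```

Request:
arm_command --deltas '[[[0,-0.1,-0.4,0,0,0],[0,0,-0.3,0,0,0],[0,0,0,0,0,0],[0,0,0,0,0,0]]]'

```text
t: 8.55
tool_pos: [0.5561, -0.2073, 0.0111]
orientation: [3.109, 0.452, 0.001]
force: [-0.5, 0.1, -0.1]
opening: 0.0555
gripper_force: 0.0
```

Request:
arm_command --deltas '[[[0,0,0,0,0,0],[0,0,0,0,0,0],[0,0,0,0,0,0],[0,0,0,0,0,0],[0,0,0,0,0,0],[0,0,0,0,0,0]]]' --gripper -1 --squeeze 45

```text
t: 9.05
tool_pos: [0.556, -0.2072, 0.0108]
orientation: [3.109, 0.452, 0.0]
force: [-0.5, 0.7, 0.2]
opening: 0.0342
gripper_force: 45.0
```

Request:
arm_command --deltas '[[[0,0,0.5,0,0,0],[0,0,1.5,0,0,0],[0,0,2.5,0,0,0],[0,0,2.5,0,0,0],[0,0,2.5,0,0,0],[0,0,2.0,0,0,0],[0,0,1.5,0,0,0],[0,0,0,0,0,0],[0,0,0,0,0,0],[0,0,0,0,0,0]]]'

```text
t: 9.88
tool_pos: [0.5553, -0.2068, 0.1394]
orientation: [-3.108, -0.452, 0.002]
force: [0.2, -0.7, -1.0]
opening: 0.0338
gripper_force: 45.0
```

```bash
python3 - <<'E'
from h import *
s=st();c=cam('wrist');w=eyes.read_camera('wrist');cv2.imwrite('pics/w4.png',w)
p=s['tool_pos'];zt=p[2]-.0078+.037
u=proj('wrist',[p[0],p[1],zt],c);print('pred ring',u)
g=cv2.cvtColor(w,cv2.COLOR_BGR2GRAY);u=u.astype(int)
cv2.imwrite('pics/w4c.png',cv2.resize(w[u[1]-60:u[1]+60,u[0]-80:u[0]+80],(640,480),interpolation=cv2.INTER_CUBIC)); print(u)
E
```

```text
{'t': 9.8833, 'q': [-0.4431, 0.1613, 1.6006, -0.0, 1.3813, 0.8389], 'tool_pos': [0.5553, -0.2068, 0.1394], 'orientation': [-3.108, -0.4519, 0.0021], 'force': [0.2041, -0.6798, -1.0229], 'opening': 0.0338, 'gripper_force': 44.9999}
pred ring [320.26929541 271.22148536]
[320 271]
```

View pics/w4c.png

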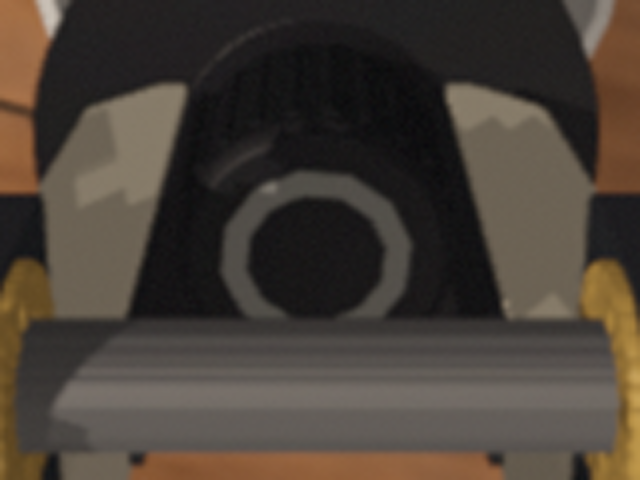

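The cap is held upright. The ring centre is at about (319,275) against a predicted (320,271), so the cap sits about 1.5 mm to the -x side of the TCP. I'm carrying it to a look-out point short of the stand.

Request:
arm_command --deltas '[[[-0.3,1.2,1.0,0,0,0],[-0.6,2.5,1.0,0,0,0],[-0.9,3.6,1.0,0,0,0],[-0.9,3.6,0,0,0,0],[-0.9,3.6,0,0,0,0],[-0.9,3.6,0,0,0,0],[-0.9,3.6,0,0,0,0],[-0.9,3.6,0,0,0,0],[-0.9,3.6,0,0,0,0],[-0.9,3.6,0,0,0,0],[-0.8,3.6,0,0,0,0],[-0.6,2.4,0,0,0,0]]]'

```text
t: 10.93
tool_pos: [0.4589, 0.1804, 0.169]
orientation: [-3.108, -0.454, 0.004]
force: [0.8, 0.2, -1.0]
opening: 0.034
gripper_force: 45.0
```

Request:
arm_command --deltas '[[[-0.2,0.8,0,0,0,0],[0,0,0,0,0,0],[0,0,0,0,0,0],[0,0,0,0,0,0],[0,0,0,0,0,0]]]'

```text
t: 11.35
tool_pos: [0.4592, 0.1845, 0.1703]
orientation: [3.109, 0.449, -0.001]
force: [0.1, -0.5, -0.9]
opening: 0.0339
gripper_force: 45.0
```

```bash
python3 - <<'E'
from h import *
s=st();c=cam('wrist');w=eyes.read_camera('wrist');cv2.imwrite('pics/w5.png',w)
np.save('cw5.npy',np.array(c,dtype=object),allow_pickle=True)
print('pred stud tip',proj('wrist',[.5365,.1964,.066],c),'seat',proj('wrist',[.5365,.1964,.039],c))
hsv=cv2.cvtColor(w,cv2.COLOR_BGR2HSV)
m=cv2.inRange(hsv,(15,60,110),(40,255,255));cs,_=cv2.findContours(m,cv2.RETR_EXTERNAL,cv2.CHAIN_APPROX_NONE)
for k in cs:
    if cv2.contourArea(k)>400: print(cv2.boundingRect(k),cv2.fitEllipse(k))
E
```

```text
{'t': 11.35, 'q': [0.2786, -0.1288, 1.8362, -0.0004, 1.4348, 1.5625], 'tool_pos': [0.4592, 0.1845, 0.1703], 'orientation': [3.1088, 0.4492, -0.0009], 'force': [0.1233, -0.4532, -0.9456], 'opening': 0.0339, 'gripper_force': 44.9999}
pred stud tip [332.03976526 108.84339999] seat [330.76412036 109.37935897]
(140, 362, 108, 20) ((192.73451232910156, 371.2380676269531), (20.629432678222656, 109.69326782226562), 88.30072021484375)
(250, 352, 292, 31) ((395.3692626953125, 368.3504333496094), (27.46818733215332, 306.37298583984375), 89.25751495361328)
(60, 328, 58, 55) ((88.48361206054688, 357.2132873535156), (45.59903335571289, 66.36201477050781), 140.35791015625)
(267, 323, 40, 29) ((287.9095764160156, 337.3815002441406), (31.106586456298828, 43.20819854736328), 80.74226379394531)
(384, 277, 18, 64) ((393.142578125, 308.3144226074219), (16.218271255493164, 62.65816879272461), 174.95970153808594)
(274, 48, 113, 118) ((330.30657958984375, 106.2194595336914), (112.03553771972656, 116.98978424072266), 9.380404472351074)
```

View pics/w5.png

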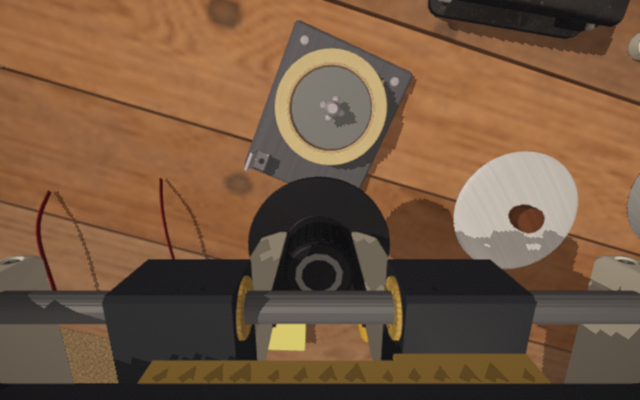

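The stud tip is at about (332,107) against a predicted (332,109), and the roll is centred at (330,106). I'm refining the axis with rays, including a check on the gripped cap's offset.

```bash
python3 - <<'E'
from h import *
w=cv2.imread('pics/w5.png');c=cam('wrist');hsv=cv2.cvtColor(w,cv2.COLOR_BGR2HSV);g=hsv[...,2]
cs,_=cv2.findContours(cv2.inRange(hsv,(15,60,110),(40,255,255)),cv2.RETR_CCOMP,cv2.CHAIN_APPROX_NONE)
for k in cs:
    x,y,ww,hh=cv2.boundingRect(k)
    if y<200 and ww>60:
        e=cv2.fitEllipse(cv2.convexHull(k));print('roll/hub',e,ray('wrist',*e[0],.037,c).round(4))
print(g[98:118,322:344])
n=cv2.inRange(w,(140,140,140),(255,255,255));cs,_=cv2.findContours(n[85:125,310:355],cv2.RETR_EXTERNAL,cv2.CHAIN_APPROX_NONE)
for k in cs:
    if cv2.contourArea(k)>3:
        M=cv2.moments(k);u=M['m10']/M['m00']+310;v=M['m01']/M['m00']+85;print(u,v,M['m00'],ray('wrist',u,v,.066,c).round(4))
p=monitor.read_state()['tool_pos'];b=w[255:292,295:345];m=cv2.inRange(cv2.cvtColor(b,cv2.COLOR_BGR2GRAY),62,130)
m[:, :6]=0
cs,_=cv2.findContours(m,cv2.RETR_EXTERNAL,cv2.CHAIN_APPROX_NONE);k=max(cs,key=cv2.contourArea);e=cv2.fitEllipse(cv2.convexHull(k));print('cap ring',e[0][0]+295,e[0][1]+255,e[1],(ray('wrist',e[0][0]+295,e[0][1]+255,p[2]+.0292,c)-p).round(4))
E
```

```text
roll/hub ((330.3783874511719, 106.18685150146484), (112.90048217773438, 117.72970581054688), 11.025025367736816) [0.5392 0.1976 0.037 ]
roll/hub ((330.1728210449219, 107.55300903320312), (82.33892822265625, 85.84770202636719), 9.820882797241211) [0.538  0.1974 0.037 ]
[[125 126 126 125 126 126 126 126 125 130 150 167 179 180 169 151 133 117
  122 125 125 125]
 [126 126 125 126 126 125 125 126 125 128 150 169 185 186 172 156 137 119
  122 125 124 125]
 [131 131 127 124 124 126 126 126 125 126 133 142 156 163 161 151 134 119
  122 125 125 122]
 [148 147 137 125 124 129 130 131 132 130 128 124 123 122 129 135 126 116
  122 126 121 109]
 [158 159 151 135 127 133 139 140 140 139 136 128 117 108 105 109 110 117
  121 120 115  98]
 [157 164 160 145 137 141 146 150 153 155 156 147 133 117 102  96  99 111
  104  97  95  88]
 [157 169 163 149 144 148 153 162 172 176 176 171 162 143 120  99  93 100
   92  85  84  84]
 [170 170 160 149 149 153 162 174 180 178 177 174 174 167 150 115  95  93
   87  84  85  83]
 [168 163 156 148 149 157 169 177 178 176 175 174 174 176 167 129 100  92
   88  85  84
[... 679 characters left out ...]
128 121 118 118 118 117 116 111 108 106 103 105 112
  119 124 119 108]
 [125 125 129 144 157 154 133 116 110 108 109 107 105 103 100  96 101 108
  112 114 109  97]
 [125 126 134 157 176 182 163 136 120 110 103 100  96  94  90  87  89  94
   98  96  92  86]
 [126 124 133 158 180 191 178 159 143 121  99  89  86  85  83  85  83  86
   87  86  84  83]]
326.968253968254 117.22222222222223 10.5 [0.529  0.1986 0.066 ]
331.7741046831956 107.79889807162535 60.5 [0.5373 0.1969 0.066 ]
322.34722222222223 104.13888888888889 12.0 [0.5379 0.2052 0.066 ]
334.9375 98.4375 8.0 [0.5451 0.1966 0.066 ]
cap ring 320.8911895751953 272.1438217163086 (36.00834274291992, 44.300106048583984) [-0.0004 -0.0004  0.0292]
```

Stud axis is (0.5373, 0.197), with all views within about 1 mm. I'm aiming the TCP at (0.5387, 0.1974) to cancel the grip offset.

Request:
arm_command --deltas '[[[0.8,0.1,0,0,0,0],[2.0,0.3,0,0,0,0],[2.2,0.4,-0.5,0,0,0],[1.8,0.3,-1.5,0,0,0],[0.9,0.2,-2.0,0,0,0],[0.3,0,-2.0,0,0,0],[0,0,-1.8,0,0,0],[0,0,-1.2,0,0,0],[0,0,0,0,0,0],[0,0,0,0,0,0],[0,0,0,0,0,0]]]' --squeeze 60

```text
t: 12.32
tool_pos: [0.5398, 0.1989, 0.0819]
orientation: [-3.109, -0.452, -0.003]
force: [0.4, 0.8, -0.5]
opening: 0.0334
gripper_force: 60.0
```

Request:
arm_command --deltas '[[[-0.1,-0.1,-0.5,0,0,0],[0,0,-0.6,0,0,0],[0,0,-0.5,0,0,0],[0,0,0,0,0,0],[0,0,0,0,0,0],[0,0,0,0,0,0]]]'

```text
t: 12.82
tool_pos: [0.5379, 0.1979, 0.0647]
orientation: [-3.109, -0.452, 0.0]
force: [0.6, -0.4, -0.3]
opening: 0.0336
gripper_force: 60.0
```

Request:
arm_command --deltas '[[[0,0,-0.3,0,0,0],[0,0,-0.3,0,0,0],[0,0,-0.1,0,0,0],[0,0,0,0,0,0],[0,0,0,0,0,0]]]'

```text
t: 13.23
tool_pos: [0.5383, 0.1975, 0.0577]
orientation: [3.108, 0.452, 0.001]
force: [1.8, -2.3, -1.4]
opening: 0.0336
gripper_force: 60.0
```

Request:
arm_command --deltas '[[[0,0,-0.1,0,0,0],[0,0,0,0,0,0],[0,0,-0.1,0,0,0],[0,0,0,0,0,0],[0,0,0,0,0,0]]]'

```text
t: 13.65
tool_pos: [0.5387, 0.1978, 0.0562]
orientation: [3.109, 0.452, 0.003]
force: [3.3, -3.8, 4.4]
opening: 0.0334
gripper_force: 60.0
```

Request:
arm_command --deltas '[[[0.05,-0.05,0,0,0,0],[0,0,0,0,0,0],[0,0,0,0,0,0]]]'

```text
t: 13.9
tool_pos: [0.5388, 0.1975, 0.0561]
orientation: [-3.109, -0.452, -0.001]
force: [2.2, -2.7, 6.2]
opening: 0.0338
gripper_force: 60.0
```

Request:
arm_command --deltas '[[[0,0,-0.1,0,0,0],[0,0,0,0,0,0],[0,0,-0.1,0,0,0],[0,0,0,0,0,0],[0,0,0,0,0,0]]]'

```text
t: 14.32
tool_pos: [0.539, 0.1974, 0.0544]
orientation: [-3.109, -0.452, -0.002]
force: [1.6, -3.6, 7.7]
opening: 0.0337
gripper_force: 60.0
```

Request:
arm_command --deltas '[[[0.05,-0.08,0,0,0,0],[0,0,-0.1,0,0,0],[0,0,0,0,0,0],[0,0,-0.1,0,0,0],[0,0,0,0,0,0],[0,0,0,0,0,0]]]'

```text
t: 14.82
tool_pos: [0.5396, 0.1971, 0.0529]
orientation: [-3.108, -0.452, -0.003]
force: [0.0, -3.0, 8.9]
opening: 0.0332
gripper_force: 60.0
```

Request:
arm_command --deltas '[[[0,-0.08,-0.1,0,0,0],[0,0,0,0,0,0],[0,0,-0.1,0,0,0],[0,0,0,0,0,0],[0,0,-0.1,0,0,0],[0,0,0,0,0,0]]]'

```text
t: 15.32
tool_pos: [0.5381, 0.196, 0.0476]
orientation: [-3.108, -0.452, 0.002]
force: [2.1, 0.4, -3.3]
opening: 0.0334
gripper_force: 60.0
```

It clicked: the force dropped from about 9 N to below zero. Now I'm pressing on to the hard stop.

Request:
arm_command --deltas '[[[0,0,-0.1,0,0,0],[0,0,0,0,0,0],[0,0,0,0,0,0],[0,0,0,0,0,0]]]'

```text
t: 15.65
tool_pos: [0.5382, 0.1957, 0.0471]
orientation: [3.109, 0.452, -0.002]
force: [-0.6, 0.4, -0.5]
opening: 0.0335
gripper_force: 60.0
```

Request:
arm_command --deltas '[[[0,0,-0.1,0,0,0],[0,0,0,0,0,0],[0,0,0,0,0,0],[0,0,0,0,0,0]]]'

```text
t: 15.98
tool_pos: [0.5385, 0.1957, 0.0467]
orientation: [3.109, 0.452, -0.001]
force: [-4.5, -0.9, 5.7]
opening: 0.0336
gripper_force: 60.0
```

Request:
arm_command --deltas '[[[0,0,-0.05,0,0,0],[0,0,0,0,0,0],[0,0,0,0,0,0],[0,0,0,0,0,0]]]'

```text
t: 16.32
tool_pos: [0.5386, 0.1957, 0.0468]
orientation: [3.109, 0.452, -0.001]
force: [-7.3, -1.1, 9.1]
opening: 0.0335
gripper_force: 60.0
```

Request:
arm_command --deltas '[[[-0.08,0,-0.02,0,0,0],[0,0,0,0,0,0],[0,0,0,0,0,0],[0,0,0,0,0,0],[0,0,0,0,0,0]]]'

```text
t: 16.73
tool_pos: [0.5386, 0.1957, 0.0467]
orientation: [3.109, 0.452, 0.001]
force: [-3.4, -1.2, 8.2]
opening: 0.0334
gripper_force: 60.0
```

```bash
python3 - <<'E'
from h import *
st();a=eyes.read_camera('top');b=eyes.read_camera('scene');w=eyes.read_camera('wrist')
cv2.imwrite('pics/end.png',np.hstack([cv2.resize(b[200:330,130:290],(400,325)),cv2.resize(w,(400,325))]))
for i in range(4): eyes.read_camera('wrist');print(np.round(monitor.read_state()['force'],1),np.round(monitor.read_state()['tool_pos'],4))
E
```

```text
{'t': 16.7333, 'q': [0.2592, 0.206, 1.73, -0.0002, 1.2047, 1.5414], 'tool_pos': [0.5386, 0.1957, 0.0467], 'orientation': [3.1088, 0.452, 0.0014], 'force': [-3.3738, -1.1713, 8.1614], 'opening': 0.0334, 'gripper_force': 60.003}
[-3.6 -2.1  8.1] [0.5386 0.1957 0.0468]
[-3.2 -1.3  7.4] [0.5386 0.1957 0.0467]
[-2.3 -1.8  8. ] [0.5386 0.1957 0.0467]
[-3.1 -0.9  7.6] [0.5386 0.1957 0.0467]
```

View pics/end.png

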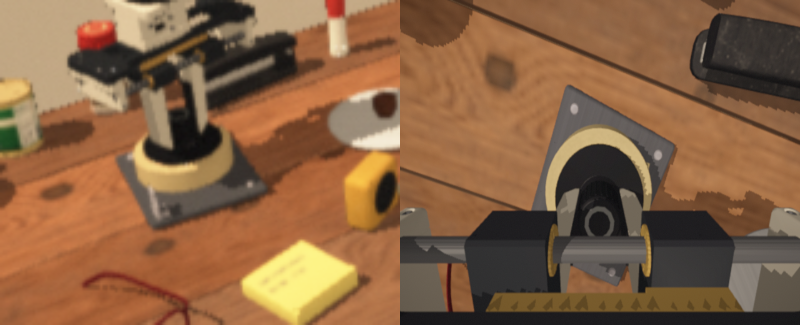

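The scene view shows the cap flat over the roll and the lid flat on the desk; the stapler and glue stick are still standing. I'll raise the push to about 10 N.

Request:
arm_command --deltas '[[[-0.03,0,-0.04,0,0,0],[0,0,0,0,0,0],[0,0,0,0,0,0],[0,0,0,0,0,0],[0,0,0,0,0,0]]]'

```text
t: 17.5
tool_pos: [0.5386, 0.1958, 0.0467]
orientation: [3.109, 0.452, 0.002]
force: [-2.5, -2.4, 9.7]
opening: 0.0337
gripper_force: 60.0
```

```bash
python3 -c "
from h import *
st();print(ticket.close_job())"
```

```text
{'t': 17.5, 'q': [0.2593, 0.2055, 1.7306, -0.0003, 1.204, 1.5415], 'tool_pos': [0.5386, 0.1958, 0.0467], 'orientation': [3.1088, 0.4519, 0.0024], 'force': [-2.5042, -2.3876, 9.7427], 'opening': 0.0337, 'gripper_force': 60.0037}
the job is handed in; nothing more can be done
None
```

The job is handed in at 17.5 s, verdict not shown: the lid lies flat on the desk beside the tin, the cap clicked home square on the stand, and the hand is still pressing on it with about 10 N.

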